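# Set the back stop of the stamping gauge by its click wheel

## Task

The lot-stamping gauge is still set for a longer carton. With a fingertip, gently flick its lobed wheel over the top, away from you, click by click, until the back stop stands close up to the carton in the gauge without squeezing it, so that one more click would no longer fit. Move the stop only by its wheel, grasp nothing, and leave the carton and the things round the gauge where they are.

Things in the scene. Friction and masses are not known exactly. Their poses are not given: they have to be found in the camera images.
- gauge: Bench gauge, screwed down: grey base plate 250 (x) by 235 (y) by 10 mm; origin at the centre of its underside, x from the front lip (robot side) to the back stop, y left, z up. Front lip 34 mm and left side guide 32 mm high hold a carton; the back stop slides along x behind it. The wheel stands at the right (-y) between two flat metal cheeks, tops 96 mm above the table.
- wheel_hub (a point): Centre of the black click wheel, 66 mm above the table; its axle runs along the gauge's y. The wheel is 24 mm wide (12 mm either side of this point): a core of 30 mm radius and six straight lobes, 7 mm thick with round ends, out to 50 mm radius, 60 degrees apart. At rest on a click one lobe stands straight up and its neighbours lean 60 degrees to either side.
- gauge_wheel (a joint): Angle of the click wheel in rad; it grows as the top of the wheel goes away from the robot (gauge's +x). Clicks lie at multiples of 1.047 (60 degrees), where a sprung roller holds the wheel. Each click forward draws the back stop 10 mm towards the robot and the carton.
- stop_face (a point): Centre of the flat front face of the steel back stop, 34 mm above the table; the face is 90 mm wide, square to the gauge's x, and looks towards the carton.
- carton_mid (a point): Centre of the filled carton lying in the gauge against the front lip: 78 mm along the gauge's x, 117 mm along y, 58 mm high; its back face is 39 mm behind this point. About 0.13 kg, loose. When the stop is rightly set about 2 mm stay free between the stop and the carton.
- stamp: Bystander, loose: upright wooden-gripped rubber stamp, foot 26 x 52 mm, 70 mm high, right of the gauge; origin at the centre of its underside.
- pad: Bystander, loose: flat ink pad 72 x 107 x 17 mm, right of the gauge; origin at the centre of its underside.
- marker: Bystander, loose: marker pen 135 mm long, 17 mm thick, in front of the gauge; origin at the centre of its underside.
- counter: Bystander, loose: small chromed tally counter 80 x 49 x 25 mm, left of the gauge; origin near the centre of its underside.
- back_stop: The back stop as a whole, with its carriage and its rack along the left of the wheel; not to be touched by the robot. Its origin moves with it, at table height.
- wheel_top (a point): Fixed point at the tip of the upright lobe, 50 mm above the hub. For one click a fingertip goes down on the robot side of this lobe, its end 10 to 15 mm below this point, and pushes along the gauge's +x with some 5 N: past 30 degrees (about 25 mm on) the wheel snaps to the next click and near 45 degrees the lobe is out of the finger's way; pushed less, it springs back. Lift 15 mm above the tip to go back.

How it is judged:
At the end, for the whole second after the job is handed in: The click wheel rests on the click (4.19 rad, within 0.15) at which the stop stands 0 to 5.5 mm behind the carton, nothing turns or moves any more, and the carton lies within 4 mm of where it lay (value of joint gauge_wheel between 4.04 and 4.34 rad and x of stop_face in the frame of carton_mid between 0.039 and 0.0445 m and not (velocity of joint gauge_wheel above 0.1 rad/s) and not (velocity of joint gauge_wheel below -0.1 rad/s) and distance of carton_mid from where it was at the start of the episode below 0.004 m and linear speed of carton below 0.02 m/s); the robot touches nothing.
It fails at once if the robot pushed the back stop itself instead of its wheel (contact force between any of the fingers, the arm and back_stop above 1.5 N).
It fails at once if the stop squeezed the carton (over 12 N) (contact force between back_stop and carton above 12 N).
It fails at once if the carton was lifted, tipped or shifted (distance of carton_mid from where it was at the start of the episode above 0.006 m or angle between carton_mid's own z axis and vertical above 0.12 rad).
It fails at once if the wheel or gauge was gripped hard or rammed (over 30 N) (contact force between the fingers and gauge above 30 N).
It fails at once if a thing beside the gauge was moved or knocked over (distance of any of stamp, pad, marker, counter from where it was at the start of the episode above 0.02 m).
It also fails if it takes over 48 s, if anything falls off the work surface, if the arm or the gripper's body presses on something with over 40 N, if the wrist force passes 120 N, or if a joint passes its speed limit or range.

## Robot

A 6-joint arm with a two-finger parallel gripper is mounted at the origin on a cart in front of the work surface, level with it; the furniture and walls round the work are solid. World frame = base frame: x ahead of the robot, y to its left, z up, the work surface at z = 0. Lengths are in m, angles in rad, forces in N, time in s.
With the tool pointing down it reaches from about 0.325 to 0.85 m from the base axis. Payload 15.5 kg.
Tool frame: the origin (TCP) lies on the centre line of the jaws, within the pads' length; the fingertips stand 11 mm ahead of it and the grasp point (between the pads) lies 8 mm behind it; z points along the fingers, x is the direction in which the jaws open and shut, and the axes are right-handed (so a half turn about z gives the same grasp; the last joint's range is limited). The gripper opens to 91 mm and grips with 3 to 60 N. Pads are 32 mm wide; open, the fingers measure 118 mm over their backs; the gripper's body (76 mm by 178 mm) begins 60 mm behind the grasp point.
Start: joints at [-1.304, 0.494, 1.345, -0, 1.302, -0.096], TCP at [0.222, -0.584, 0.225] pointing down, gripper open.
Joint ranges: [-2.91, 2.91], [-0.82, 2.16], [0.22, 2.67], [-1.22, 4.37], [0.12, 2.79], [-3.08, 3.08]. Speed limits (rad/s): [1.89, 1.89, 2.57, 3.01, 3.01, 3.01].

## Interface

Orientations are given as a unit quaternion [w, x, y, z].
In Python, from workcell import env gives the robot as it stands. The module is installed in compiled form; this text tells all that it offers.
- The arm moves only by the tool play_rows, never from a script. Its argument "deltas" is a list of rows, each an object with "dp": the shift along the tool's x, y, z in cm, a list of three; "rot": the turn, a rotation vector about the tool's x, y, z in rad, a list of three; "fingers": the opening in per cent of the stroke, from 0 (shut) to 100 (fully open). In form: [{"dp": [x, y, z], "rot": [wx, wy, wz], "fingers": fingers}, ...]. A call has exactly 8 rows; each row is the pose to reach, as a shift and turn from the pose measured when the call began, along the tool's axes at that moment; what a row does not reach only later rows make up. A row lasts 1/12 s, in which the tool goes at most 41.7 mm and 7.16 degrees, less where a joint would pass 70% of its speed; a pose out of reach is approached as far as the arm can. A call with a gripper value outside its range is refused whole. The fingers move at their own pace and stop on an object; "grip_force" is the grip in N (left out, the last holds). Time passes only in rows, so rows that repeat a pose let the fingers close, or fill a call up. It gives the time, the measured TCP pose, the force and the opening at its end, in the units of the state.
- env.state(): the state, without advancing time (a new reading comes with each control period).
- env.capture(name): name is "scene" or "top" or "wrist"; returns the picture (480x640x3 uint8, blue, green, red); there is no depth.
- env.camera_info(name): a dict with "K" (3x3 intrinsics, pixels), "origin" and "attitude" of the camera in the world; the wrist camera has in their place "mount" (4x4, takes a point from camera to tool coordinates, whose origin is the TCP and whose axes are the tool frame's). Camera axes: x right, y down, z forward; pixel columns grow to the right and rows downward; lengths in m; the calibration is good to about 2 mm. The wrist camera is an equidistant fisheye: a pixel r from the principal point sees the ray r / f radians off the axis. A picture is of the moment at which its call begins: read the wrist's pose just before it. camera_info takes no time and is no camera call.
- env.finish_job(): hands the job in, once; it reports no verdict.
Trained networks look in the newest picture that a camera, given by its name, has taken for a name from the list of things; names that differ only in an ending like _2 or _b are one class to them, and where a whole thing is asked for, a point or a joint stands for the part that bears it (a point fixed in the world has none). Each returns a list of dicts, best first, with "confidence" (0 to 1); they miss things now and then, are a little off and sometimes report something else, mostly with a low value. They report only what shows in the picture. A call takes as long as a camera call.
- env.masks_of(camera, label): "mask" (480x640 bool, what is visible of it) and "rect" ([left, top, width, height] in pixels, round what is visible of it).
- env.place_of(camera, label): "position" ([column, row] in pixels: a listed point, or the origin of a listed thing).
The state is a dict: "time_s": time; "q": joint angles; "joint_velocities": joint speeds; "joint_efforts": joint torques, N m; "tcp_pos": TCP position; "orientation": TCP orientation; "ft_force": force on the tool from outside, world axes, zero at the start; "wrist_torque": the same for the moment, N m; "opening": opening from 0.0 (shut) to 1.0 (fully open).
Only numpy, scipy, OpenCV 4.12 (cv2) and the standard library are available. Lean on these libraries where they do the work, as an engineer would, in place of code of your own. Each camera call takes 0.05 s, during which the arm holds its last target.

## Working session

There is one attempt and no reset: what is moved stays moved. The work goes in short steps, Python scripts to look and compute and a tool call to move; the robot and the scene stay as the last step left them, time stands still between calls to the robot, and variables do not carry over. Pictures are saved under pics/ and viewed, and the job is handed in when it is done.

Besides the shell and the picture viewer there is one more tool, called after ">>>" as name(argument=value, ...), one argument or row to a line, values as JSON. play_rows: Moves the arm, as the interface text tells. Its arguments: {"type":"object","properties":{"deltas":{"type":"array"},"grip_force":{"type":"number"}},"required":["deltas"]}

```bash
mkdir -p pics; ls
python3 - <<'E'
from workcell import env
import cv2,numpy as np
s=env.state();print(s)
for c in("scene","top"):
    im=env.capture(c);cv2.imwrite(f"pics/{c}0.png",im)
    print(c,env.camera_info(c))
    for l in("wheel_hub","stop_face","carton_mid","wheel_top","gauge"):
        print(l,[(np.round(d["position"],1),round(d["confidence"],2)) for d in env.place_of(c,l)[:2]])
print(env.camera_info("wrist"))
E
```

```text
pics
{'time_s': 0.0, 'q': array([-1.30352831e+00,  4.94156807e-01,  1.34612666e+00,  1.03703387e-05,
        1.30249570e+00, -9.54807163e-02]), 'joint_velocities': array([-0.00023348,  0.00077045,  0.00149559, -0.00081137, -0.00156275,
        0.00025914]), 'joint_efforts': array([ 1.79356335e-03, -8.78841591e+01, -3.81850362e+01,  7.07114744e-02,
        5.35150780e-02, -1.83551238e-04]), 'tcp_pos': array([ 0.22169969, -0.58397025,  0.22435617]), 'orientation': array([-3.85788464e-04,  8.23056007e-01, -5.67959908e-01, -4.50720946e-04]), 'ft_force': array([-0.7662013 ,  0.86231967, -0.34576972]), 'wrist_torque': array([0.01011097, 0.04828012, 0.04390406]), 'opening': 0.9986439265320998}
scene {'K': array([[607.66981992,   0.        , 317.08815577],
       [  0.        , 607.66981992, 249.7685477 ],
       [  0.        ,   0.        ,   1.        ]]), 'origin': array([-0.14664636,  0.58683104,  0.67059527]), 'attitude': array([ 0.20697273, -0.37021972,  0.79657462, -0.43077666])}
wheel_hub [(array([349.5, 235.4]), 0.6)]
stop_face [(array([300.7, 271.7]), 0.77)]
carton_mid [(array([330
[... 409 characters left out ...]
([367.2, 224.3]), 0.91)]
stop_face [(array([294.9, 227.3]), 0.82)]
carton_mid [(array([310.9, 260.5]), 0.71)]
wheel_top [(array([368.7, 222.9]), 0.6)]
gauge [(array([317.6, 225.5]), 0.98)]
{'K': array([[371.64829954,   0.        , 327.93343312],
       [  0.        , 371.64829954, 232.49135934],
       [  0.        ,   0.        ,   1.        ]]), 'mount': array([[ 9.99999385e-01, -9.76626710e-04, -5.26252669e-04,
        -1.55975400e-04],
       [ 1.08743062e-03,  9.56815553e-01,  2.90693679e-01,
        -8.24021830e-02],
       [ 2.19627527e-04, -2.90694073e-01,  9.56816026e-01,
        -1.59921221e-01],
       [ 0.00000000e+00,  0.00000000e+00,  0.00000000e+00,
         1.00000000e+00]])}
```

View pics/scene0.png

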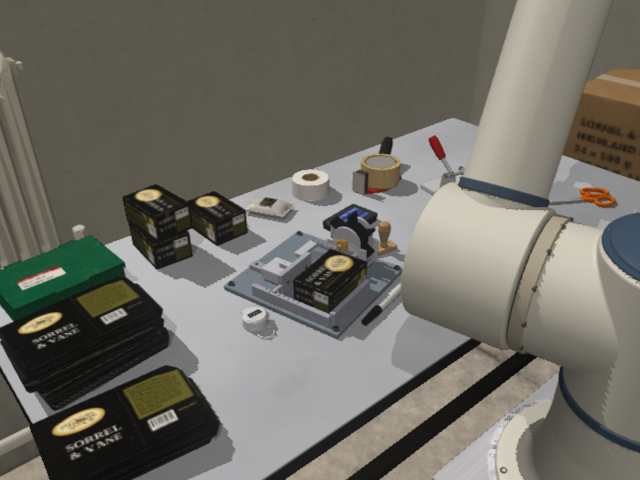

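View pics/top0.png

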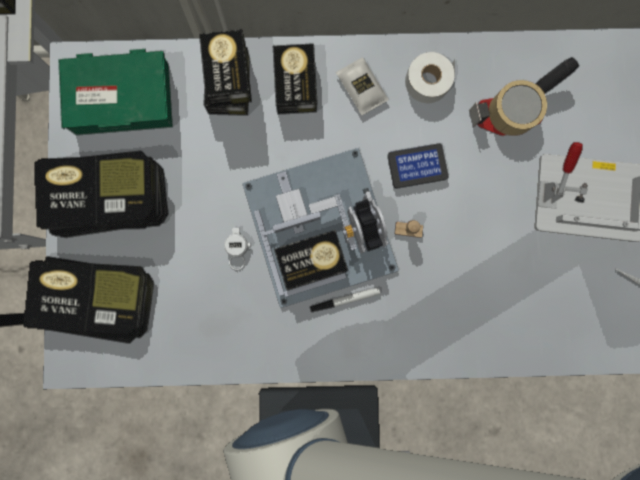

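```bash
cat > h.py <<'E'
import numpy as np,cv2
from scipy.spatial.transform import Rotation as R
from workcell import env
def rot(q): return R.from_quat([q[1],q[2],q[3],q[0]])
def ray(cam,px):
    i=env.camera_info(cam);K=i["K"]
    d=np.array([(px[0]-K[0,2])/K[0,0],(px[1]-K[1,2])/K[1,1],1.])
    return i["origin"],rot(i["attitude"]).apply(d)
def at_z(cam,px,z):
    o,d=ray(cam,px);return o+d*(z-o[2])/d[2]
def proj(cam,p):
    i=env.camera_info(cam);c=rot(i["attitude"]).inv().apply(np.asarray(p)-i["origin"]);u=i["K"]@c;return u[:2]/u[2]
E
python3 - <<'E'
from h import *
np.set_printoptions(precision=4,suppress=True)
P={"hub":((349.5,235.4),(367.2,224.3),.066),"stop":((300.7,271.7),(294.9,227.3),.034),"carton":((330.9,283.1),(310.9,260.5),None),"top":((349.5,211.6),(368.7,222.9),.116),"gauge":((315.4,278.7),(317.6,225.5),0.)}
for k,(a,b,z) in P.items():
    if z is None: z=.039
    print(k,at_z("scene",a,z),at_z("top",b,z))
s=env.state();print(rot(s["orientation"]).as_matrix())
for c in("top",):
    print(rot(env.camera_info(c)["attitude"]).as_matrix())
E
```

```text
hub [ 0.5738 -0.0853  0.066 ] [ 0.5717 -0.0857  0.066 ]
stop [0.5765 0.0321 0.034 ] [0.5732 0.0457 0.034 ]
carton [0.5086 0.0179 0.039 ] [0.5103 0.0175 0.039 ]
top [ 0.5767 -0.0867  0.116 ] [ 0.5681 -0.0829  0.116 ]
gauge [ 0.5789 -0.0043  0.    ] [0.5795 0.0025 0.    ]
[[ 0.3549 -0.9349 -0.    ]
 [-0.9349 -0.3549  0.    ]
 [-0.      0.     -1.    ]]
[[-0.0251 -0.9942  0.1049]
 [-0.9997  0.0248 -0.0046]
 [ 0.002  -0.105  -0.9945]]
```

The scene and top views show the gauge turned by about 15°, with the wheel at top pixel (368,223) and the stamp close by on its right at (410,229). I'll zoom in to measure the yaw.

Run:
```python
from h import *
np.set_printoptions(precision=4,suppress=True)
im=cv2.imread("pics/top0.png")
cv2.imwrite("pics/top0z.png",cv2.resize(im[140:315,230:440],(800,667),interpolation=cv2.INTER_CUBIC)[:600])
im=cv2.imread("pics/scene0.png")
cv2.imwrite("pics/scene0z.png",cv2.resize(im[190:340,220:420],(800,600),interpolation=cv2.INTER_CUBIC))
m=env.masks_of("top","gauge")[0];print(m["rect"],m["confidence"])
mk=m["mask"].astype(np.uint8)
c=max(cv2.findContours(mk,0,2)[0],key=cv2.contourArea)
print(cv2.boxPoints(cv2.minAreaRect(c)))
for l in("stamp","wheel_hub","carton_mid","stop_face"):
    for m in env.masks_of("top",l)[:1]:
        c=max(cv2.findContours(m["mask"].astype(np.uint8),0,2)[0],key=cv2.contourArea)
        print(l,m["confidence"],m["rect"],cv2.boxPoints(cv2.minAreaRect(c)).tolist())
```

```text
[242.3, 150.5, 155.8, 155.7] 0.69
[[241.2901 182.2776]
 [361.121  146.1381]
 [398.9981 271.7307]
 [279.1672 307.8702]]
stamp 0.76 [395.1, 217.3, 27.1, 19.2] [[393.5982971191406, 234.0131072998047], [395.7904357910156, 217.5720672607422], [423.6943664550781, 221.29258728027344], [421.5022277832031, 237.73362731933594]]
wheel_hub 0.97 [241.0, 147.9, 156.0, 163.1] [[241.30886840820312, 182.74221801757812], [361.3457946777344, 145.9962158203125], [399.7083435058594, 271.3138122558594], [279.6714172363281, 308.059814453125]]
carton_mid 0.58 [272.1, 233.2, 78.7, 55.9] [[273.0108337402344, 248.4794158935547], [334.9739685058594, 229.24948120117188], [348.0249328613281, 271.3026123046875], [286.0617980957031, 290.5325622558594]]
stop_face 0.92 [261.3, 192.3, 96.4, 56.1] [[258.0769348144531, 194.61537170410156], [342.2615661621094, 184.09230041503906], [347.3384704589844, 224.7076873779297], [263.1538391113281, 235.2307586669922]]
```

View pics/top0z.png

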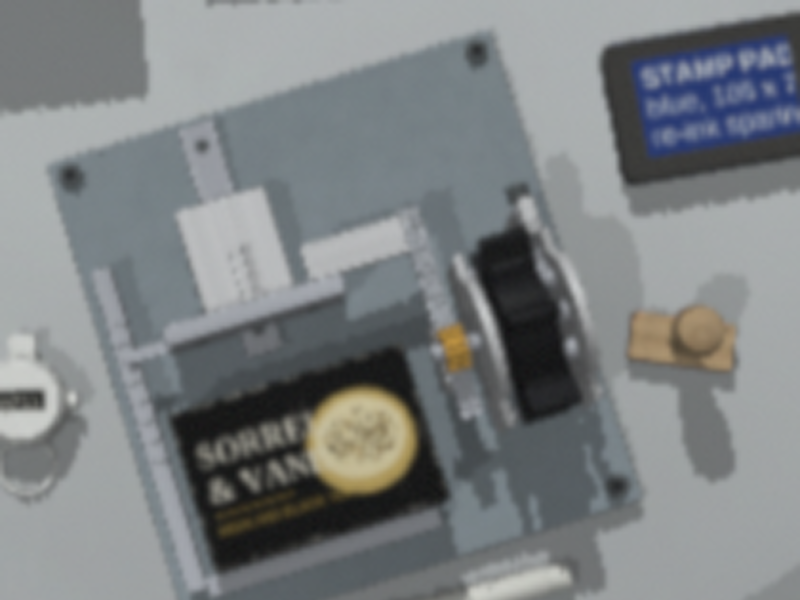

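View pics/scene0z.png

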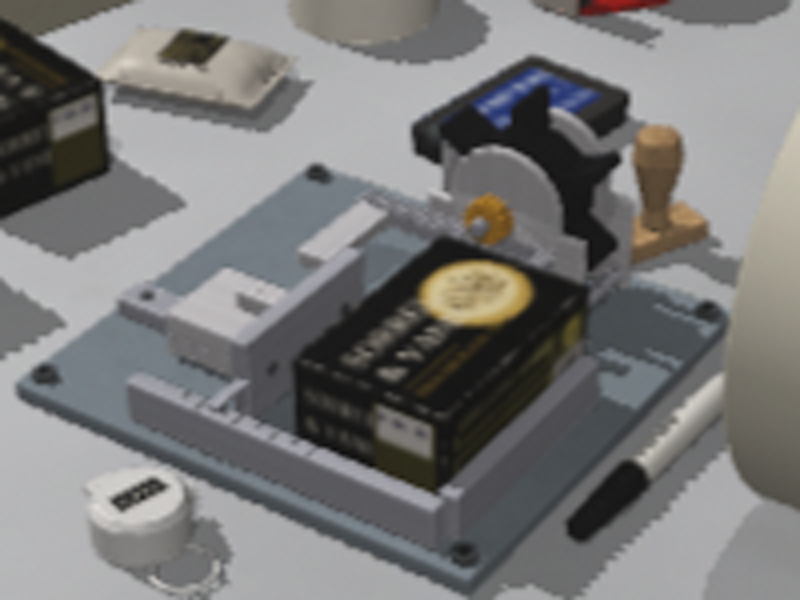

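Run:
```python
from h import *
np.set_printoptions(precision=4,suppress=True)
c=[at_z("top",p,.01) for p in((243.1,183.3),(359.1,148.4),(398,271.2))]
print(c)
d=c[1]-c[2];e=c[0]-c[1]
y1=np.arctan2(d[1],d[0]);y2=np.arctan2(-e[0],e[1])
print("yaw",y1,y2,np.linalg.norm(d),np.linalg.norm(e))
cen=(c[0]+c[2])/2;print("centre",cen)
y=(y1+y2)/2
G=lambda p:R.from_euler("z",-y).apply(np.asarray(p)-[cen[0],cen[1],0])
print("hub",G([.5728,-.0855,.066]),"stop",G([.5732,.0457,.034]),G([.5765,.0321,.034]),"carton",G([.5095,.0177,.039]))
# carton top edges and stop top edge in top view
for n,p,z in(("cartontopBL",(276.8,248),.068),("cartontopBR",(336.5,231.5),.068)): print(n,G(at_z("top",p,z)))
s=env.state();Rt=rot(s["orientation"])
# expected hub pixel checks
for h in([.5728,-.0855,.066],): print(proj("top",h),proj("scene",h))
```

```text
[array([0.6634, 0.1433, 0.01  ]), array([ 0.7261, -0.0814,  0.01  ]), array([ 0.4877, -0.1467,  0.01  ])]
yaw 0.2672884178633806 0.2725072114376028 0.24720778640994748 0.2333189425851791
centre [ 0.5755 -0.0017  0.01  ]
hub [-0.025  -0.0801  0.066 ] stop [0.0104 0.0463 0.034 ] [0.0099 0.0323 0.034 ] carton [-0.0585  0.0363  0.039 ]
cartontopBL [-0.02    0.0887  0.068 ]
cartontopBR [-0.0227 -0.0228  0.068 ]
[367.0825 223.6903] [349.9425 235.5616]
```

```bash
cat >> h.py <<'E'
YAW=.27
HUB=np.array([.5728,-.0855,.066]); U=np.array([np.cos(YAW),np.sin(YAW),0])
def plan(pad,tipz):
    "rows for rear pad face at gauge-x `pad` from hub, fingertip height tipz"
    s=env.state();Rt=rot(s["orientation"])
    t=HUB+U*(pad+.0455);t[2]=tipz+.011
    x=U;z=np.array([0,0,-1.]);y=np.cross(z,x)
    Rg=R.from_matrix(np.c_[x,y,z])
    dp=Rt.inv().apply(t-s["tcp_pos"])*100; rv=(Rt.inv()*Rg).as_rotvec()
    print("t",round(s["time_s"],2),"dp cm",np.round(dp,2),"rot",np.round(rv,3))
    return t
def where():
    s=env.state();d=s["tcp_pos"]-HUB;w=np.array([-U[1],U[0],0])
    print("pad x",round((d@U-.0455)*1000,1),"y",round(d@w*1000,1),"tipz",round((s["tcp_pos"][2]-.011)*1000,1),"F",np.round(s["ft_force"],1),"t",round(s["time_s"],2),"open",round(s["opening"],3))
E
python3 -c "
from h import *
plan(-.012,.214)"
```

```text
t 0.85 dp cm [-3.387e+01 -5.385e+01 -1.000e-02] rot [ 0.    -0.    -1.478]
```

>>> play_rows(
  deltas=[
    {"dp": [-2,-3,0],"rot": [0,0,-0.09],"fingers": 100},
    {"dp": [-4,-6.4,0],"rot": [0,0,-0.18],"fingers": 100},
    {"dp": [-6,-9.6,0],"rot": [0,0,-0.27],"fingers": 100},
    {"dp": [-8,-12.8,0],"rot": [0,0,-0.36],"fingers": 100},
    {"dp": [-10,-16,0],"rot": [0,0,-0.45],"fingers": 100},
    {"dp": [-12,-19.2,0],"rot": [0,0,-0.54],"fingers": 100},
    {"dp": [-14,-22.4,0],"rot": [0,0,-0.63],"fingers": 100},
    {"dp": [-16,-25.6,0],"rot": [0,0,-0.72],"fingers": 100},
  ],
)

```text
time_s: 1.52
tcp_pos: [0.4052, -0.3423, 0.2251]
orientation: [0.0, 0.971, -0.24, 0.0]
ft_force: [0.5, -0.5, 0.1]
opening: 1.003
```

```bash
python3 -c "
from h import *
plan(-.012,.214);where()"
```

```text
t 1.52 dp cm [ 5.340e+00 -3.283e+01  1.000e-02] rot [ 0.    -0.    -0.754]
pad x -275.6 y -202.8 tipz 214.1 F [ 0.5 -0.5  0.1] t 1.52 open 1.003
```

>>> play_rows(
  deltas=[
    {"dp": [0.65,-4,0],"rot": [0,0,-0.1],"fingers": 100},
    {"dp": [1.3,-8,0],"rot": [0,0,-0.2],"fingers": 100},
    {"dp": [1.95,-12,0],"rot": [0,0,-0.3],"fingers": 100},
    {"dp": [2.6,-16,0],"rot": [0,0,-0.4],"fingers": 100},
    {"dp": [3.25,-20,0],"rot": [0,0,-0.5],"fingers": 100},
    {"dp": [3.9,-24,0],"rot": [0,0,-0.6],"fingers": 100},
    {"dp": [4.5,-28,0],"rot": [0,0,-0.7],"fingers": 100},
    {"dp": [5.2,-31.5,0],"rot": [0,0,-0.754],"fingers": 100},
  ],
)

```text
time_s: 2.18
tcp_pos: [0.5988, -0.0852, 0.2252]
orientation: [0.0, 0.99, 0.138, 0.0]
ft_force: [0.2, -1.0, 0.3]
opening: 0.999
```

```bash
python3 -c "
from h import *
plan(-.012,.150);where()
for c in ('wrist','scene','top'): cv2.imwrite(f'pics/{c}1.png',env.capture(c))
s=env.state();M=env.camera_info('wrist')['mount'];K=env.camera_info('wrist')['K']
env.capture('wrist')
for l in('wheel_hub','wheel_top','stop_face','carton_mid'): print(l,[(np.round(d['position'],1),round(d['confidence'],2)) for d in env.place_of('wrist',l)[:2]])
def pw(p):
    q=rot(s['orientation']).inv().apply(np.array(p)-s['tcp_pos']); c=M[:3,:3].T@(q-M[:3,3]); th=np.arctan2(np.hypot(c[0],c[1]),c[2]); e=c[:2]/np.hypot(c[0],c[1]); return K[:2,2]+K[0,0]*th*e
print(pw(HUB),pw(HUB+[0,0,.05]))
"
```

```text
t 2.18 dp cm [ 0.84 -0.66  6.42] rot [ 0.    -0.001  0.007]
pad x -20.4 y -6.6 tipz 214.2 F [ 0.2 -1.   0.3] t 2.18 open 0.999
wheel_hub [(array([296.7, 209.4]), 0.88)]
wheel_top [(array([292.4, 225.2]), 0.64)]
stop_face [(array([346.1,  76. ]), 0.75)]
carton_mid [(array([268. ,  75.5]), 0.63)]
[299.8180212  209.64349676] [294.94728464 224.96220401]
```

View pics/wrist1.png

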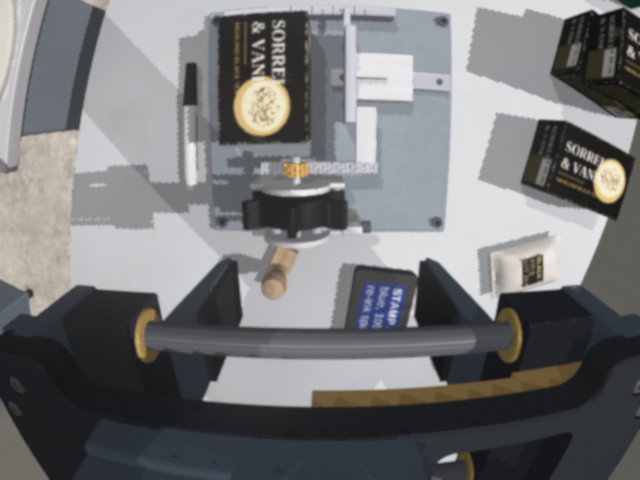

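The wrist view agrees with the hub estimate to about 3 px. The gauge is aligned, the wheel is at (295,212) and the stop edge at (350,75). Now I'll descend on the robot side of the upright lobe.

>>> play_rows(
  deltas=[
    {"dp": [0.7,-0.6,0],"rot": [0,0,0.007],"fingers": 100},
    {"dp": [0.8,-0.66,2],"rot": [0,0,0.007],"fingers": 100},
    {"dp": [0.8,-0.66,4.5],"rot": [0,0,0.007],"fingers": 100},
    {"dp": [0.8,-0.66,7],"rot": [0,0,0.007],"fingers": 100},
    {"dp": [0.8,-0.66,9],"rot": [0,0,0.007],"fingers": 100},
    {"dp": [0.8,-0.66,10.3],"rot": [0,0,0.007],"fingers": 100},
    {"dp": [0.8,-0.66,11],"rot": [0,0,0.007],"fingers": 100},
    {"dp": [0.8,-0.66,11.1],"rot": [0,0,0.007],"fingers": 100},
  ],
)

```text
time_s: 3.25
tcp_pos: [0.6026, -0.0802, 0.1131]
orientation: [-0.0, 0.992, 0.13, -0.001]
ft_force: [-0.5, -0.4, -0.1]
opening: 1.0
```

```bash
python3 -c "
from h import *
where();plan(.034,.103)
for c in ('wrist','scene'): cv2.imwrite(f'pics/{c}2.png',env.capture(c))
im=cv2.imread('pics/scene2.png')
cv2.imwrite('pics/scene2z.png',cv2.resize(im[120:300,240:480],(800,600),interpolation=cv2.INTER_CUBIC))
"
```

```text
pad x -15.3 y -2.9 tipz 102.1 F [-0.5 -0.4 -0.1] t 3.25 open 1.0
t 3.25 dp cm [ 4.93 -0.34 -0.1 ] rot [-0.     0.002 -0.009]
```

View pics/scene2z.png

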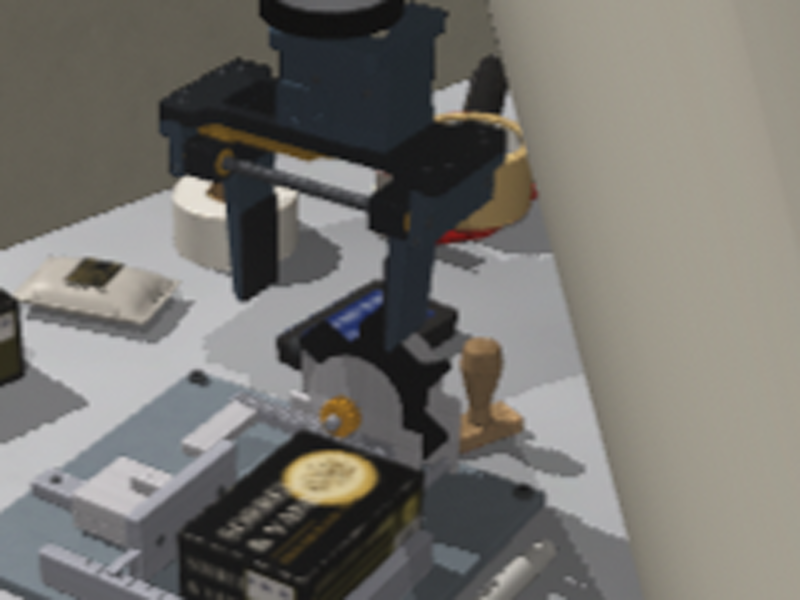

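View pics/wrist2.png

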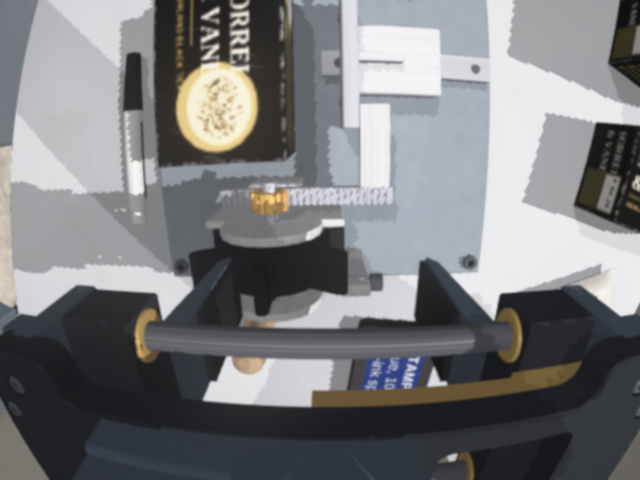

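The left jaw's fingertip stands on the robot side of the upright lobe (wrist ~265,275) and clear of the cheeks. Now I'll push gently.

>>> play_rows(
  deltas=[
    {"dp": [0.4,-0.1,-0.1],"rot": [0,0,0],"fingers": 100},
    {"dp": [0.8,-0.2,-0.1],"rot": [0,0,0],"fingers": 100},
    {"dp": [1.2,-0.3,-0.1],"rot": [0,0,0],"fingers": 100},
    {"dp": [1.6,-0.3,-0.1],"rot": [0,0,0],"fingers": 100},
    {"dp": [1.9,-0.3,-0.1],"rot": [0,0,0],"fingers": 100},
    {"dp": [2.2,-0.3,-0.1],"rot": [0,0,0],"fingers": 100},
    {"dp": [2.5,-0.3,-0.1],"rot": [0,0,0],"fingers": 100},
    {"dp": [2.8,-0.3,-0.1],"rot": [0,0,0],"fingers": 100},
  ],
)

```text
time_s: 4.02
tcp_pos: [0.63, -0.07, 0.1161]
orientation: [0.0, 0.991, 0.13, 0.0]
ft_force: [-3.0, -0.6, -0.6]
opening: 0.999
```

```bash
python3 -c "
from h import *
where();plan(.034,.103)
for c in ('wrist',): cv2.imwrite(f'pics/{c}3.png',env.capture(c))
"
```

```text
pad x 13.8 y -0.3 tipz 105.1 F [-3.  -0.6 -0.6] t 4.02 open 0.999
t 4.02 dp cm [ 2.02 -0.05  0.21] rot [ 0.001 -0.001 -0.009]
```

View pics/wrist3.png

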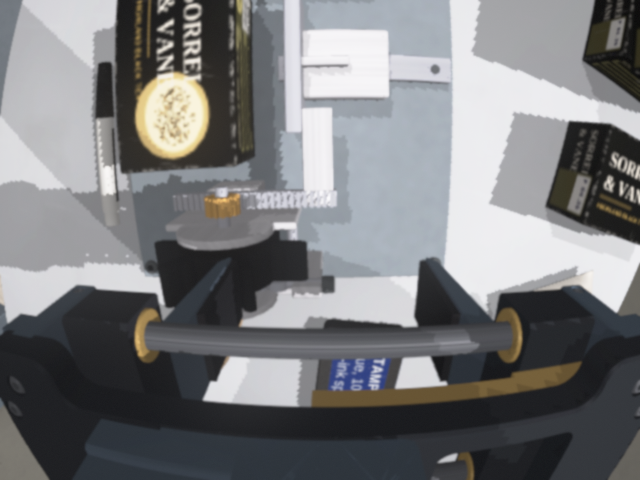

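>>> play_rows(
  deltas=[
    {"dp": [0.3,0,0.1],"rot": [0,0,0],"fingers": 100},
    {"dp": [0.6,0,0.2],"rot": [0,0,0],"fingers": 100},
    {"dp": [0.9,0,0.2],"rot": [0,0,0],"fingers": 100},
    {"dp": [1.2,0,0.2],"rot": [0,0,0],"fingers": 100},
    {"dp": [1.5,0,0.2],"rot": [0,0,0],"fingers": 100},
    {"dp": [1.8,0,0.2],"rot": [0,0,0],"fingers": 100},
    {"dp": [2.1,0,0.2],"rot": [0,0,0],"fingers": 100},
    {"dp": [2.3,0,0.2],"rot": [0,0,0],"fingers": 100},
  ],
)

```text
time_s: 4.73
tcp_pos: [0.6535, -0.0639, 0.1141]
orientation: [0.0, 0.991, 0.13, 0.001]
ft_force: [-0.4, -0.2, 0.6]
opening: 0.995
```

```bash
python3 -c "
from h import *
where();plan(.036,.131)
for c in ('wrist',): cv2.imwrite(f'pics/{c}4.png',env.capture(c))
"
```

```text
pad x 38.0 y -0.7 tipz 103.1 F [-0.4 -0.2  0.6] t 4.73 open 0.995
t 4.73 dp cm [-0.2  -0.07 -2.79] rot [ 0.001 -0.002 -0.009]
```

View pics/wrist4.png

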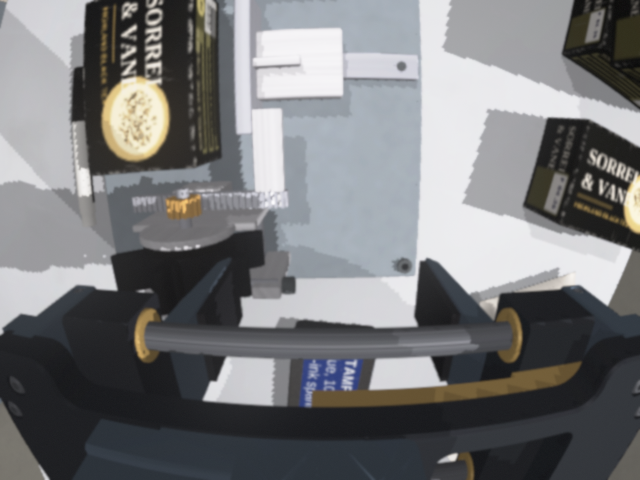

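>>> play_rows(
  deltas=[
    {"dp": [0,0,-1.5],"rot": [0,0,0],"fingers": 100},
    {"dp": [0,0,-3],"rot": [0,0,-0.005],"fingers": 100},
    {"dp": [0,0,-3.6],"rot": [0,0,-0.009],"fingers": 100},
    {"dp": [-0.5,0,-3.6],"rot": [0,0,-0.009],"fingers": 100},
    {"dp": [-2,0,-3.6],"rot": [0,0,-0.009],"fingers": 100},
    {"dp": [-3.6,0,-3.6],"rot": [0,0,-0.009],"fingers": 100},
    {"dp": [-4.8,0,-3.6],"rot": [0,0,-0.009],"fingers": 100},
    {"dp": [-5.1,0,-3.6],"rot": [0,0,-0.009],"fingers": 100},
  ],
)

```text
time_s: 5.45
tcp_pos: [0.6019, -0.0772, 0.1493]
orientation: [0.0, 0.991, 0.134, -0.0]
ft_force: [1.0, 0.2, 0.5]
opening: 1.001
```

```bash
cat >> h.py <<'E'
def pw(p,s):
    i=env.camera_info('wrist');M=i['mount'];K=i['K']
    q=rot(s['orientation']).inv().apply(np.array(p)-s['tcp_pos']); c=M[:3,:3].T@(q-M[:3,3]); h=np.hypot(c[0],c[1]);th=np.arctan2(h,c[2]); return K[:2,2]+K[0,0]*th*c[:2]/h
def wz(px,z,s):
    from scipy.optimize import fsolve
    f=lambda xy:pw([xy[0],xy[1],z],s)-px
    r=fsolve(f,HUB[:2]+[0,.1]);return np.array([r[0],r[1],z])
def gx(p): return (np.asarray(p)-HUB)@U*1000
def gap(n):
    for c in('top','scene'):
        cv2.imwrite(f"pics/{c}{n}.png",env.capture(c))
        r={}
        for l,z in(("stop_face",.034),("carton_mid",.039)):
            d=env.place_of(c,l)
            if d: r[l]=gx(at_z(c,d[0]["position"],z)); print(c,l,np.round(d[0]["position"],1),round(d[0]["confidence"],2),round(r[l],1))
        if len(r)==2: print("  gap mm",round(r["stop_face"]-r["carton_mid"]-39,1))
    s=env.state();cv2.imwrite(f"pics/wrist{n}.png",env.capture("wrist"));r={}
    for l,z in(("stop_face",.034),("carton_mid",.039)):
        d=env.place_of("wrist",l)
        if d: r[l]=gx(wz(d[0]["position"],z,s)); print("wrist",l,np.round(d[0]["position"],1),round(d[0]["confidence"],2),round(r[l],1))
    if len(r)==2: print("  gap mm",round(r["stop_face"]-r["carton_mid"]-39,1))
E
python3 -c "
from h import *
where();plan(-.013,.103);gap(5)
"
```

```text
pad x -15.2 y 0.2 tipz 138.3 F [1.  0.2 0.5] t 5.45 open 1.001
t 5.45 dp cm [0.22 0.02 3.53] rot [ 0.  0. -0.]
top stop_face [300.6 233. ] 0.83 22.1
scene stop_face [302.8 275.9] 0.71 24.0
scene carton_mid [329.8 281.8] 0.96 -30.5
  gap mm 15.5
wrist stop_face [322.8  70.9] 0.73 29.6
```

View pics/wrist5.png

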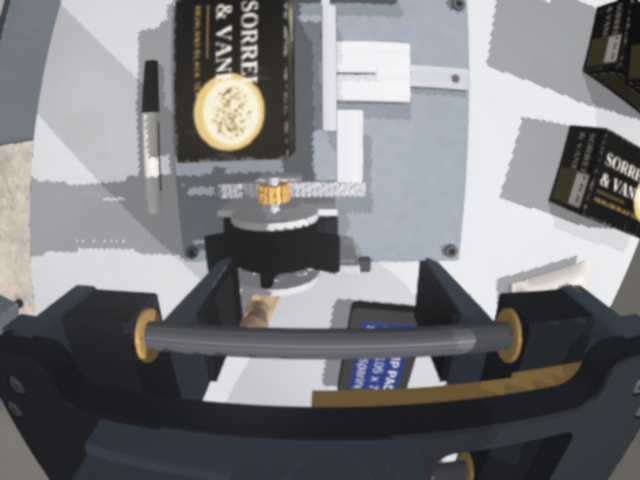

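One click is done: the lobe is upright again, and the stop moved about 11–13 mm according to the networks. Next is click 2.

>>> play_rows(
  deltas=[
    {"dp": [0.1,0,1],"rot": [0,0,0],"fingers": 100},
    {"dp": [0.2,0,2.2],"rot": [0,0,0],"fingers": 100},
    {"dp": [0.2,0,3.2],"rot": [0,0,0],"fingers": 100},
    {"dp": [0.2,0,3.5],"rot": [0,0,0],"fingers": 100},
    {"dp": [0.4,0,3.5],"rot": [0,0,0],"fingers": 100},
    {"dp": [0.8,0,3.5],"rot": [0,0,0],"fingers": 100},
    {"dp": [1.2,0,3.5],"rot": [0,0,0],"fingers": 100},
    {"dp": [1.6,0,3.5],"rot": [0,0,0],"fingers": 100},
  ],
)

```text
time_s: 6.57
tcp_pos: [0.619, -0.0726, 0.1145]
orientation: [0.0, 0.991, 0.135, -0.001]
ft_force: [-6.6, -1.2, -2.7]
opening: 0.999
```

```bash
python3 -c "
from h import *
where();plan(.034,.103)
"
```

```text
pad x 2.5 y 0.1 tipz 103.5 F [-6.6 -1.2 -2.7] t 6.57 open 0.999
t 6.57 dp cm [3.15 0.01 0.05] rot [0.    0.001 0.   ]
```

>>> play_rows(
  deltas=[
    {"dp": [0.4,0,0],"rot": [0,0,0],"fingers": 100},
    {"dp": [0.8,0,0],"rot": [0,0,0],"fingers": 100},
    {"dp": [1.2,0,0],"rot": [0,0,0],"fingers": 100},
    {"dp": [1.6,0,0],"rot": [0,0,0],"fingers": 100},
    {"dp": [2.0,0,0],"rot": [0,0,0],"fingers": 100},
    {"dp": [2.5,0,0],"rot": [0,0,0],"fingers": 100},
    {"dp": [3.0,0,0],"rot": [0,0,0],"fingers": 100},
    {"dp": [3.4,0,0],"rot": [0,0,0],"fingers": 100},
  ],
)

```text
time_s: 7.23
tcp_pos: [0.6526, -0.0634, 0.1146]
orientation: [0.0, 0.991, 0.135, -0.0]
ft_force: [0.4, 0.2, -0.6]
opening: 1.002
```

```bash
python3 -c "
from h import *
where();plan(.036,.138)
"
```

```text
pad x 37.4 y 0.0 tipz 103.6 F [ 0.4  0.2 -0.6] t 7.23 open 1.002
t 7.23 dp cm [-0.14  0.01 -3.44] rot [0. 0. 0.]
```

>>> play_rows(
  deltas=[
    {"dp": [0,0,-1.5],"rot": [0,0,0],"fingers": 100},
    {"dp": [0,0,-3],"rot": [0,0,0],"fingers": 100},
    {"dp": [0,0,-3.5],"rot": [0,0,0],"fingers": 100},
    {"dp": [-0.5,0,-3.5],"rot": [0,0,0],"fingers": 100},
    {"dp": [-2,0,-3.5],"rot": [0,0,0],"fingers": 100},
    {"dp": [-3.6,0,-3.5],"rot": [0,0,0],"fingers": 100},
    {"dp": [-4.8,0,-3.5],"rot": [0,0,0],"fingers": 100},
    {"dp": [-5.1,0,-3.5],"rot": [0,0,0],"fingers": 100},
  ],
)

```text
time_s: 7.9
tcp_pos: [0.6012, -0.0772, 0.1489]
orientation: [-0.0, 0.991, 0.135, -0.001]
ft_force: [0.8, -1.0, -0.3]
opening: 0.995
```

```bash
python3 -c "
from h import *
where();plan(-.013,.103);gap(6)
im=cv2.imread('pics/scene6.png')
cv2.imwrite('pics/scene6z.png',cv2.resize(im[220:340,220:380],(800,600),interpolation=cv2.INTER_CUBIC))
"
```

```text
pad x -15.9 y 0.4 tipz 137.9 F [ 0.8 -1.  -0.3] t 7.9 open 0.995
t 7.9 dp cm [0.3  0.04 3.49] rot [-0.     0.003  0.   ]
top stop_face [299.2 238.3] 0.73 13.3
top carton_mid [310.4 262.8] 0.58 -36.5
  gap mm 10.9
scene stop_face [311.  275.2] 0.88 12.9
wrist stop_face [308.6  72.5] 0.85 18.2
wrist carton_mid [239.4  77. ] 0.91 -32.0
  gap mm 11.2
```

View pics/wrist6.png

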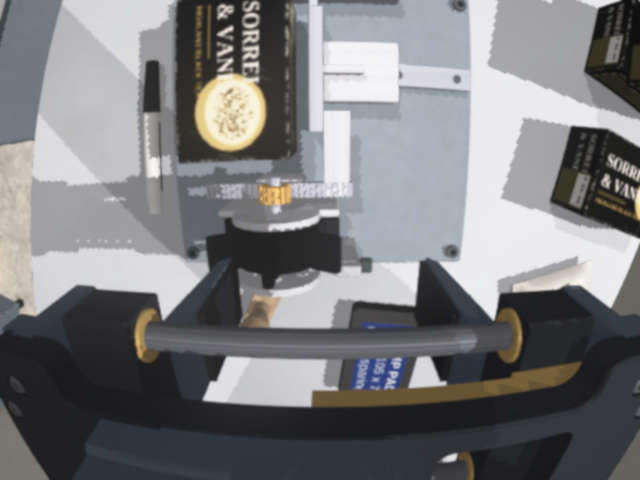

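View pics/scene6z.png

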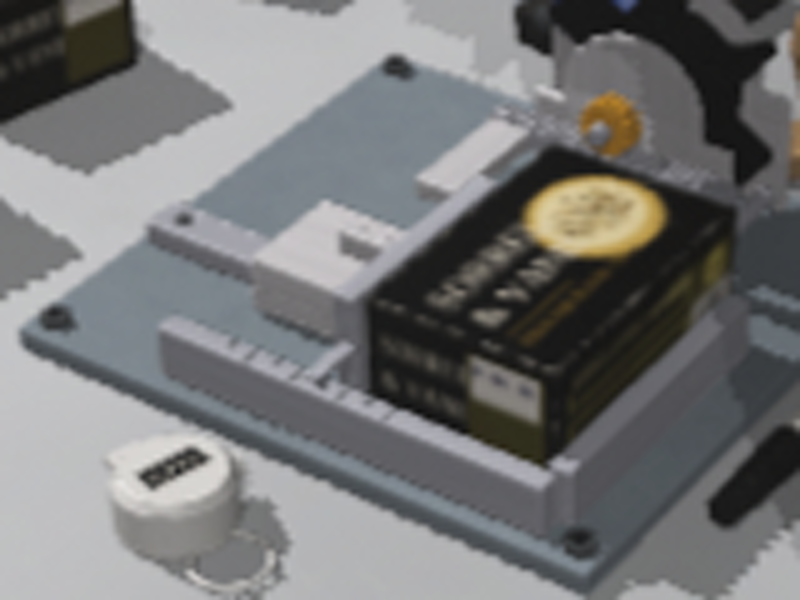

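The networks give a gap of about 11 mm, which means one more click. I'll check that independently with edges before clicking.

Run:
```python
from h import *
im=cv2.imread('pics/top6.png');cv2.imwrite('pics/top6z.png',cv2.resize(im[190:300,250:370],(800,733),interpolation=cv2.INTER_CUBIC)[:600])
im=cv2.imread('pics/wrist6.png');cv2.imwrite('pics/wrist6z.png',cv2.resize(im[0:180,170:410],(800,600),interpolation=cv2.INTER_CUBIC))
```

```text
(no output)
```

View pics/top6z.png

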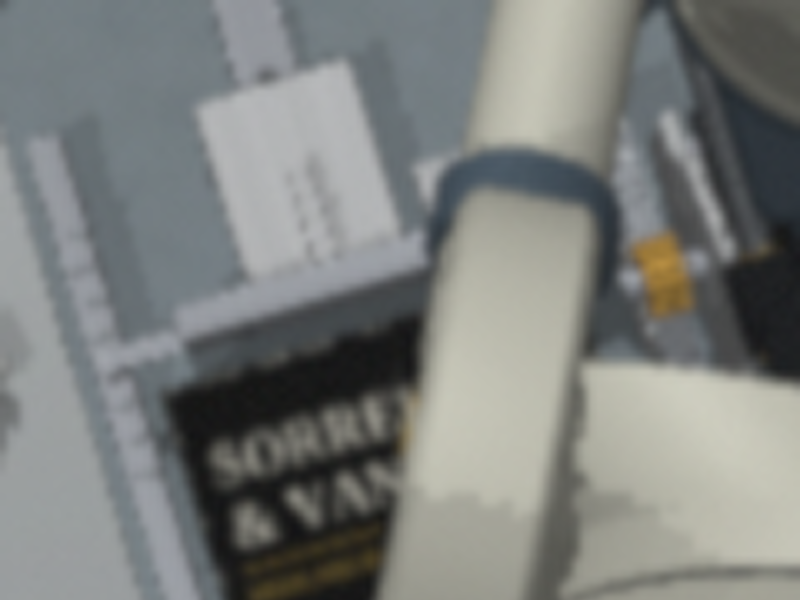

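View pics/wrist6z.png

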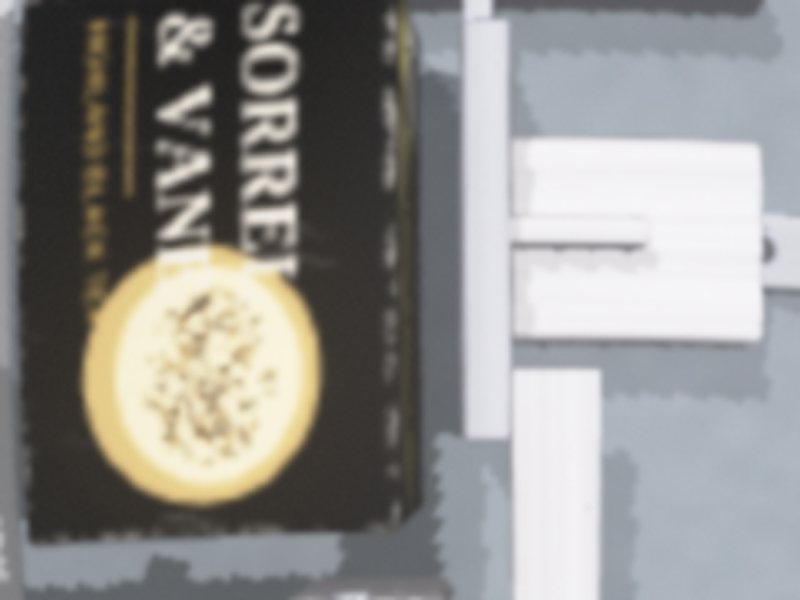

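Run:
```python
from h import *
s=env.state()  # arm held still since
W=np.array([-U[1],U[0],0])
def w(zx,zy): return np.array([170+zx/3.333,zy/3.333])
print("carton top back", gx(wz(w(398,300),.068,s)), "bottom back",gx(wz(w(418,250),.010,s)),"front top",gx(wz(w(25,300),.068,s)))
for z in(.04,.05,.058,.066):
    a=wz(w(463,20),z,s);b=wz(w(463,437),z,s)
    t=[at_z("top",(250+x/6.667,190+y/6.667),z) for x,y in((185,338),(425,262))]
    print(z,"wrist edge",gx(a),gx(b),"len",np.linalg.norm(a-b)*1000,"y",(a-HUB)@W,(b-HUB)@W,"top edge",[gx(p) for p in t])
t=[at_z("top",(250+x/6.667,190+y/6.667),.068) for x,y in((170,402),(420,318))];print("carton top view",[gx(p) for p in t])
```

```text
carton top back 7.379294997105521 bottom back 6.198673516809396 front top -69.13570614673341
0.04 wrist edge 18.33101244783244 18.294260885529653 len 93.71251519889641 y 0.17062972178577698 0.07691721379337471 top edge [np.float64(20.031869757331066), np.float64(20.96912518768238)]
0.05 wrist edge 18.85005930907124 18.81467192846933 len 90.2340000456853 y 0.16736332964856568 0.07712933654187648 top edge [np.float64(19.00627384427979), np.float64(19.934931631488563)]
0.058 wrist edge 19.26529679806007 19.231000762796263 len 87.45118792310679 y 0.16475021593879463 0.07729903474068556 top edge [np.float64(18.185797113838728), np.float64(19.1075767865334)]
0.066 wrist edge 19.680534287047095 19.64732959708797 len 84.66837580051458 y 0.1621371022290212 0.07746873293950596 top edge [np.float64(17.365320383397645), np.float64(18.28022194157834)]
carton top view [np.float64(1.740426201104645), np.float64(3.9098875522951912)]
```

Edges give the stop at about 19 mm and the carton back at about 7 mm, so the gap is 12 mm. Exactly one more click.

>>> play_rows(
  deltas=[
    {"dp": [0.1,0,1],"rot": [0,0,0],"fingers": 100},
    {"dp": [0.2,0,2.2],"rot": [0,0,0],"fingers": 100},
    {"dp": [0.3,0,3.2],"rot": [0,0,0],"fingers": 100},
    {"dp": [0.3,0,3.5],"rot": [0,0,0],"fingers": 100},
    {"dp": [0.5,0,3.5],"rot": [0,0,0],"fingers": 100},
    {"dp": [0.9,0,3.5],"rot": [0,0,0],"fingers": 100},
    {"dp": [1.3,0,3.5],"rot": [0,0,0],"fingers": 100},
    {"dp": [1.7,0,3.5],"rot": [0,0,0],"fingers": 100},
  ],
)

```text
time_s: 9.02
tcp_pos: [0.619, -0.0723, 0.1141]
orientation: [0.0, 0.991, 0.135, -0.002]
ft_force: [-6.7, -1.5, -3.5]
opening: 0.999
```

```bash
python3 -c "
from h import *
where();plan(.034,.103)
"
```

```text
pad x 2.6 y 0.4 tipz 103.1 F [-6.7 -1.5 -3.5] t 9.02 open 0.999
t 9.02 dp cm [ 3.14  0.04 -0.  ] rot [-0.     0.004  0.001]
```

>>> play_rows(
  deltas=[
    {"dp": [0.4,0,0],"rot": [0,0.003,0],"fingers": 100},
    {"dp": [0.8,0,0],"rot": [0,0.003,0],"fingers": 100},
    {"dp": [1.2,0,0],"rot": [0,0.003,0],"fingers": 100},
    {"dp": [1.6,0,0],"rot": [0,0.003,0],"fingers": 100},
    {"dp": [2.0,0,0],"rot": [0,0.003,0],"fingers": 100},
    {"dp": [2.5,0,0],"rot": [0,0.003,0],"fingers": 100},
    {"dp": [3.0,0,0],"rot": [0,0.003,0],"fingers": 100},
    {"dp": [3.4,0,0],"rot": [0,0.003,0],"fingers": 100},
  ],
)

```text
time_s: 9.68
tcp_pos: [0.6527, -0.063, 0.1141]
orientation: [-0.0, 0.991, 0.135, 0.0]
ft_force: [-0.3, 1.0, 0.1]
opening: 1.001
```

>>> play_rows(
  deltas=[
    {"dp": [0,0,-1.5],"rot": [0,0,0],"fingers": 100},
    {"dp": [0,0,-3],"rot": [0,0,0],"fingers": 100},
    {"dp": [0,0,-3.5],"rot": [0,0,0],"fingers": 100},
    {"dp": [-0.5,0,-3.5],"rot": [0,0,0],"fingers": 100},
    {"dp": [-2,0,-3.5],"rot": [0,0,0],"fingers": 100},
    {"dp": [-3.6,0,-3.5],"rot": [0,0,0],"fingers": 100},
    {"dp": [-4.8,0,-3.5],"rot": [0,0,0],"fingers": 100},
    {"dp": [-5.1,0,-3.5],"rot": [0,0,0],"fingers": 100},
  ],
)

```text
time_s: 10.35
tcp_pos: [0.6012, -0.0769, 0.1483]
orientation: [-0.0, 0.991, 0.135, -0.001]
ft_force: [-0.4, -0.8, -0.0]
opening: 0.999
```

```bash
python3 -c "
from h import *
where();gap(7)
im=cv2.imread('pics/wrist7.png');cv2.imwrite('pics/wrist7z.png',cv2.resize(im[0:180,170:410],(800,600),interpolation=cv2.INTER_CUBIC))
im=cv2.imread('pics/scene7.png')
cv2.imwrite('pics/scene7z.png',cv2.resize(im[190:340,220:420],(800,600),interpolation=cv2.INTER_CUBIC))
"
```

```text
pad x -15.8 y 0.7 tipz 137.3 F [-0.4 -0.8 -0. ] t 10.35 open 0.999
top stop_face [302.1 240. ] 0.65 8.7
top carton_mid [309.7 260.9] 0.57 -32.8
  gap mm 2.5
scene stop_face [312.4 279.5] 0.96 3.1
scene carton_mid [334.4 281.4] 0.57 -36.6
  gap mm 0.7
wrist stop_face [297.4  73.5] 0.75 10.2
wrist carton_mid [240.4  79.5] 0.71 -31.0
  gap mm 2.2
```

View pics/wrist7z.png

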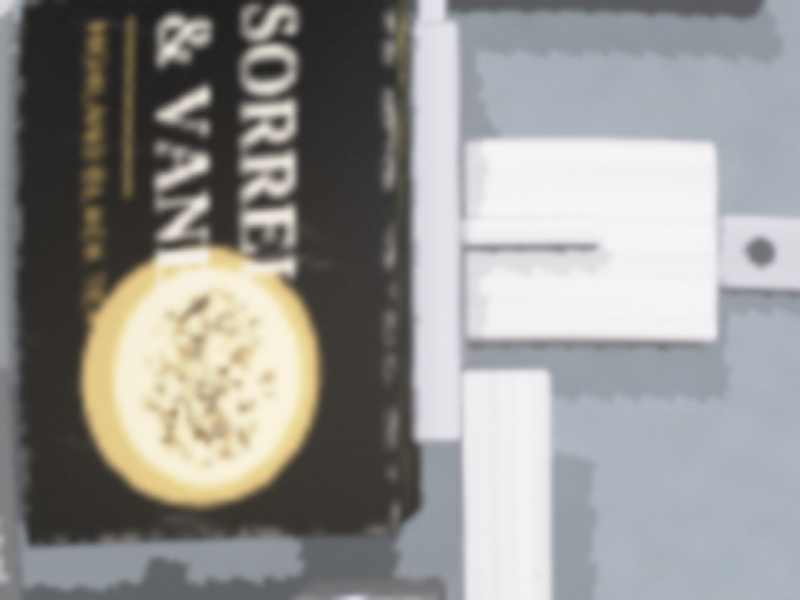

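View pics/scene7z.png

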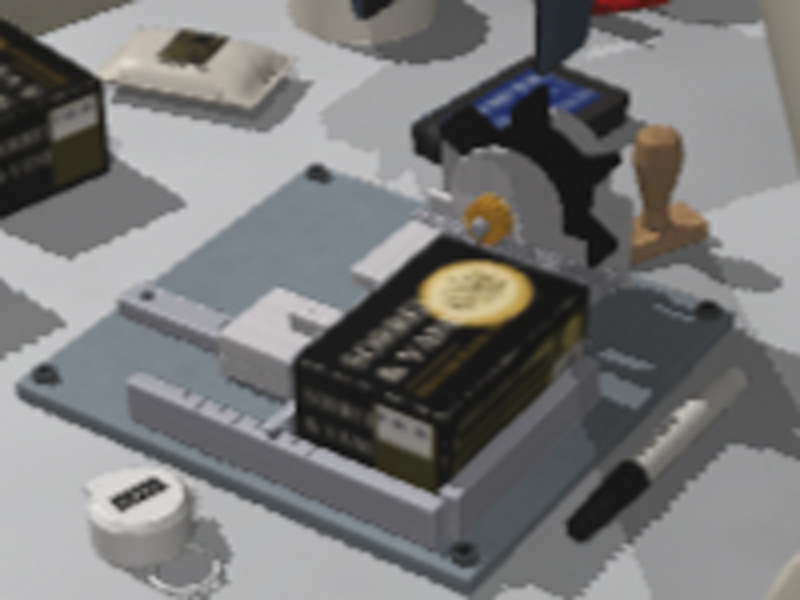

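View pics/wrist7.png

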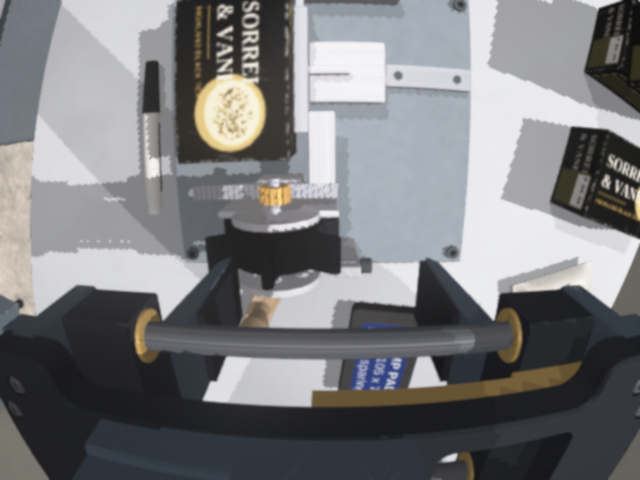

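The stop is now about 2 mm behind the carton, which hasn't moved (wrist zoom: carton edge ~410, stop edge ~415, carton label unchanged). A lobe is upright. I'll lift clear and hand in.

>>> play_rows(
  deltas=[
    {"dp": [0,0,-2],"rot": [0,0,0],"fingers": 100},
    {"dp": [0,0,-4],"rot": [0,0,0],"fingers": 100},
    {"dp": [0,0,-6],"rot": [0,0,0],"fingers": 100},
    {"dp": [0,0,-7],"rot": [0,0,0],"fingers": 100},
    {"dp": [0,0,-7],"rot": [0,0,0],"fingers": 100},
    {"dp": [0,0,-7],"rot": [0,0,0],"fingers": 100},
    {"dp": [0,0,-7],"rot": [0,0,0],"fingers": 100},
    {"dp": [0,0,-7],"rot": [0,0,0],"fingers": 100},
  ],
)

```text
time_s: 11.47
tcp_pos: [0.6033, -0.0764, 0.2176]
orientation: [-0.0, 0.991, 0.135, -0.001]
ft_force: [0.5, -0.3, -0.1]
opening: 1.003
```

```bash
python3 -c "
from h import *
where();gap(8);print(env.finish_job())
"
```

```text
pad x -13.7 y 0.6 tipz 206.6 F [ 0.5 -0.3 -0.1] t 11.47 open 1.003
top stop_face [300.7 241.6] 0.69 6.6
top carton_mid [234.1 250.5] 0.74 26.1
  gap mm -58.5
scene stop_face [312.9 278.4] 0.9 4.3
scene carton_mid [331.5 282.6] 0.92 -34.3
  gap mm -0.3
wrist stop_face [305.   83.3] 0.96 11.0
wrist carton_mid [255.7  85.9] 0.84 -33.6
  gap mm 5.6
the job is handed in; nothing more can be done
None
```

I flicked the wheel forward three clicks with one fingertip, gripping nothing. The back stop now stands about 2 mm behind the carton, and I handed the job in at about 11.5 s.

- **Number of clicks:** The gap first measured about 31 mm, then about 12 mm after two clicks. The trained networks and my own edge measurements agreed on the second figure, so I made one more click. The wheel angle can't be read directly. I assume three clicks brings it to 4.19 rad, which means it began one click past zero.
- **Forces:** In the readings between moves, the wrist force stayed below about 8 N, and it was near zero after the final lift.
- **Gap after the last click:** The networks gave 2.5 mm (top view), 0.7 mm (scene view) and 2.2 mm (wrist view).
- **Other checks:** After the last click the pictures showed a lobe upright, and the carton and the things round the gauge where they had been.

The last check before handing in disagreed. The scene view gave −0.3 mm and the wrist view 5.6 mm. The top view gave −58 mm because the network put the carton in the wrong place, off to the left of the gauge. I put the scene and wrist spread down to network error of a few millimetres, because nothing had touched the gauge since the previous measurement.

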